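# Vent a dry-storage box and crack its stuck lid ajar

## Task

Turn the stopcock beside the white dry-storage box until its white nose points at the green dot, and only then pull the stuck lid up by its red handle until the seal lets go. Hold the lid just ajar, its front edge about 5 cm up, without letting it fly wide open, and finish while still holding it there so the box can air. Leave the stopcock on the green dot and everything standing around the box where it is.

Things in the scene. Friction and masses are not known exactly. Their poses are not given: they have to be found in the camera images.
- chamber: White dry-storage box, fixed: 210 x 210 mm, 105 mm high. Origin: centre of its underside; x points from the handle side to the hinge side, y to the side with the aluminium valve block (110 x 110 mm, 70 mm high, its centre 40 mm toward the handle side and 175 mm to +y). It carries the lid and the stopcock.
- lid (a joint): Opening angle of the grey-framed clear lid (0.4 to 0.55 kg), rad, 0 shut to 0.52 at its stop; opening raises the handle side (turn by +angle about the box's +y axis through lid_hinge). 0.25 rad puts the front edge about 50 mm up. A tacky gasket holds it shut (see lid_hinge); let go, it falls shut and sticks again.
- lid_handle (a point): Middle of the lid's handle: a red round bar 14 mm in diameter, 112 mm long along the box's y, on two posts 100 mm apart. Shut, its centre is 161 mm above the table, 190 mm from the hinge line toward the handle side; 36 mm free space under the bar. Grip it across the bar from above; the bar may turn between the fingers. The axes turn with the lid.
- lid_hinge (a point): Middle of the lid's hinge line, along the box's y, 107 mm to the hinge side of the box's centre, 109 mm above the table. Gasket: the pull needed at the handle is greatest at the start, 13 to 18 N in all, halves within about 25 mm of handle travel, and beyond 45 mm only the lid's weight, 1 to 5 N, is left.
- stopcock (a joint): Angle of the stopcock, rad, counterclockwise from above positive, at 0 the white nose points to the box's handle side (-x); range -1.7 to 1.7; starts within 0.35 of 0; stays where it is left (friction about 0.06 N m).
- stopcock_grip (a point): On the vertical axis of the stopcock at the middle height of its grip: a black bar 56 mm long, 12 mm thick, 24 mm high, its underside 12 mm and its top 36 mm above the valve block (grip point 94 mm above the table). One end has a white nose. The bar lies along this frame's x axis, with the white nose at -x. Grip across the bar, from above.
- stopcock_aim (a point): The spot on the valve block that the white nose points at: 44 mm from the stopcock axis, some 10 mm ahead of the nose. It turns with the stopcock.
- dot_green: Green dot (vent position), 16 mm across, on the valve block's top, 44 mm from the stopcock axis, about 1 rad to one side or the other of the straight-ahead position. Origin: its centre.
- dot_orange: Orange dot (pump position), the same size, on the other side; not wanted.
- clamp_block: Bystander, leave alone: small red clamp block, 50 x 35 x 30 mm with a steel stud. Origin: centre of its underside.
- ring_gauge: Bystander, leave alone: steel ring gauge, 60 mm across, 20 mm high. Origin: centre of its underside.
- cleaner: Bystander, leave alone: white bottle with blue cap, 52 mm across, 140 mm tall. Origin: centre of its underside.
- vise: Bystander, leave alone: black precision vise, 70 x 110 x 48 mm. Origin: centre of its underside.
- parts_tray: Bystander, leave alone: blue tray of turned parts, 130 x 180 x 35 mm. Origin: centre of its underside.
- caliper: Bystander, leave alone: steel and black caliper, 200 mm long. Origin: centre of its underside.
- joystick: Bystander, leave alone: grey stage joystick box, 110 x 140 x 35 mm, stick up to 86 mm. Origin: centre of its underside.
- driver: Bystander, leave alone: yellow-handled screwdriver. Origin: centre of its underside.

How it is judged:
On the way, in this order (a step that is already met when the one before it is completed fails the run):
1. the stopcock's nose points at the green dot while the lid is still shut (horizontal distance between stopcock_aim and dot_green below 0.009 m and value of joint lid below 0.04 rad), for 0.2 s.
2. the seal is broken: the lid is up past the sticky range, in the fingers (value of joint lid above 0.12 rad and contact force between the fingers and chamber above 0.5 N), for 0.2 s.
At the end, for the whole second after the job is handed in: The fingers hold the lid still (more than 0.5 N, under 0.05 rad/s) at 0.15 to 0.36 rad (front edge 3 to 7 cm up), the stopcock points at the green dot (aim spot within 9 mm, about 12 degrees) and no bystander has moved more than 30 mm (horizontal distance between stopcock_aim and dot_green below 0.009 m and value of joint lid between 0.15 and 0.36 rad and velocity of joint lid between -0.05 and 0.05 rad/s and contact force between the fingers and chamber above 0.5 N and not (distance of clamp_block from where it was at the start of the episode above 0.03 m) and not (distance of ring_gauge from where it was at the start of the episode above 0.03 m) and not (distance of cleaner from where it was at the start of the episode above 0.03 m) and not (distance of vise from where it was at the start of the episode above 0.03 m) and not (distance of parts_tray from where it was at the start of the episode above 0.03 m) and not (distance of caliper from where it was at the start of the episode above 0.03 m) and not (distance of joystick from where it was at the start of the episode above 0.03 m) and not (distance of driver from where it was at the start of the episode above 0.03 m)); the arm keeps its last pose, push and grip.
It fails at once if the lid was opened before the stopcock pointed at the green dot (value of joint lid above 0.06 rad and horizontal distance between stopcock_aim and dot_green above 0.012 m).
It fails at once if the lid flew wide open (value of joint lid above 0.45 rad).
It fails at once if a bystander was moved more than 30 mm (distance of any of clamp_block, ring_gauge, cleaner, vise, parts_tray, caliper, joystick, driver from where it was at the start of the episode above 0.03 m).
It also fails if it takes over 45 s, if anything falls off the work surface, if the arm or the gripper's body presses on something with over 40 N, if the wrist force passes 120 N, or if a joint passes its speed limit or range.

## Robot

A 6-joint arm with a two-finger parallel gripper is mounted at the origin on the work surface. World frame = base frame: x ahead of the robot, y to its left, z up, the work surface at z = 0. Lengths are in m, angles in rad, forces in N, time in s.
With the tool pointing down it reaches from about 0.375 to 0.975 m from the base axis. Payload 3.8 kg.
Tool frame: the origin (TCP) lies on the centre line of the jaws, within the pads' length; the fingertips stand 25 mm ahead of it and the grasp point (between the pads) lies 6 mm ahead of it; y points along the fingers, z is the direction in which the jaws open and shut, and the axes are right-handed (so a half turn about y gives the same grasp; the last joint's range is limited). The gripper opens to 85 mm and grips with 20 to 120 N. Pads are 22 mm wide; open, the fingers measure 114 mm over their backs; the gripper's body (76 mm by 85 mm) begins 54 mm behind the grasp point. The pads swing forward as they close: fully open they stand 13 mm farther back than shut.
Start: joints at [-1.335, 0.264, 1.604, -0, 1.274, -0.037], TCP at [0.182, -0.65, 0.256] pointing down, gripper open.
Joint ranges: [-2.63, 2.63], [-0.94, 2.18], [0.31, 2.57], [-1.31, 4.45], [0, 2.66], [-2.55, 2.55]. Speed limits (rad/s): [2.57, 2.57, 3.14, 3.14, 3.14, 3.14].

## Interface

Orientations are given as a rotation vector (axis times angle).
In Python, from workcell import bot gives the robot as it stands.
- The arm moves only by the shell command python3 -m jog 'ROWS' [FORCE]. ROWS is JSON, a list of rows, each a list of 5 numbers: the shift along the world's x, y, z in mm, then the turn about the world's z in degrees, then the finger opening in mm, from 0 to 85.4. A call has exactly 10 rows; each row is the pose to reach, as a shift and turn from the pose commanded when the call began; what a row does not reach only later rows make up. A row lasts 1/8 s, in which the tool goes at most 62.5 mm and 10.7 degrees, less where a joint would pass 70% of its speed; a pose out of reach is approached as far as the arm can. A call with a gripper value outside its range is refused whole. The fingers move at their own pace and stop on an object; FORCE is the grip in N (left out, the last holds). Time passes only in rows, so rows that repeat a pose let the fingers close, or fill a call up. It gives the time, the measured TCP pose, the force and the opening at its end, in the units of the state.
- bot.read_state(): the state, without advancing time (a new reading comes with each control period).
- bot.read_camera(name): name is "side" or "top"; returns a dict with "pixels" (384x512x3 uint8, red, green, blue), "fx", "fy", "cx", "cy" (pixels), "R" (3x3) and "t" (3): a world point X has camera coordinates R X + t. Camera axes: x right, y down, z forward; pixel columns grow to the right and rows downward; lengths in m; the calibration is good to about 2 mm. A picture is of the moment at which its call begins. There is no depth.
- bot.finish_job(): hands the job in, once; it reports no verdict.
The state is a dict: "time": time; "q": joint angles; "joint_vel": joint speeds; "joint_torque": joint torques, N m; "tool_pos": TCP position; "tcp_rot": TCP orientation; "wrist_force": force on the tool from outside, world axes, zero at the start; "torque": the same for the moment, N m; "width": opening from 0.0 (shut) to 1.0 (fully open).
Only numpy, scipy, OpenCV 4.12 (cv2) and the standard library are available. Lean on these libraries where they do the work, as an engineer would, in place of code of your own. Each camera call takes 0.05 s, during which the arm holds its last target.

## Working session

There is one attempt and no reset: what is moved stays moved. The work goes in short steps, Python scripts to look and compute and a shell command to move; the robot and the scene stay as the last step left them, time stands still between calls to the robot, and variables do not carry over. Pictures are saved under pics/ and viewed, and the job is handed in when it is done.

```bash
mkdir -p pics; ls
python3 - <<'E'
from workcell import bot
import cv2,pickle
d={}
for n in("top","side"):
    c=bot.read_camera(n);d[n]=c
    cv2.imwrite(f"pics/{n}0.png",cv2.cvtColor(c["pixels"],cv2.COLOR_RGB2BGR))
    print(n,c["fx"],c["cx"],c["cy"],c["R"],c["t"])
pickle.dump(d,open("c0.pkl","wb"))
s=bot.read_state();print(s["time"],s["tool_pos"],s["tcp_rot"],s["wrist_force"],s["width"])
E
```

```text
pics
top 390.4439537490102 256.3644587507025 193.99854557878135 [[ 0.00255831 -0.99994673  0.00999938]
 [-0.9933311  -0.00369375 -0.11523754]
 [ 0.11526833 -0.00963789 -0.99328763]] [-0.01199442  0.58960512  1.57395837]
side 486.7928166955943 252.06118326416205 190.08535164288344 [[ 0.91224378 -0.40953513  0.00960527]
 [-0.29123494 -0.66486181 -0.68785245]
 [ 0.28808592  0.62469173 -0.72578699]] [-0.54954609  0.26284508  1.68389928]
0.1 [ 0.18169355 -0.64943652  0.25505805] [-0.2850774   2.07778508 -2.07345313] [ 0.08668554  0.15885966 -0.20768812] 0.9993436499761127
```

View pics/top0.png

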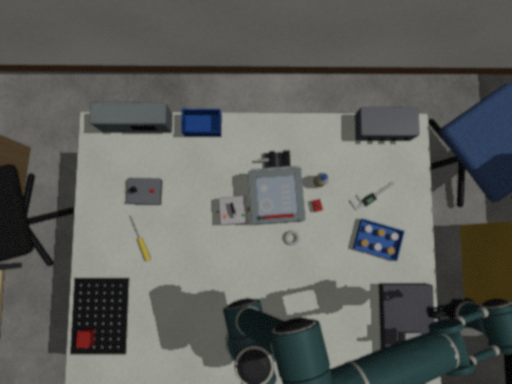

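View pics/side0.png

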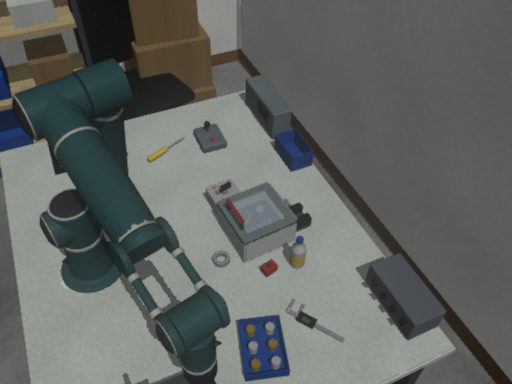

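The top view shows the box at about (275,193), its red handle at (277,217) and the valve block at (231,210). The side view shows the same items. Next I'll enlarge those areas.

Run:
```python
import pickle,cv2
d=pickle.load(open("c0.pkl","rb"))
def crop(n,x0,y0,x1,y1,k,o):
    p=cv2.cvtColor(d[n]["pixels"],cv2.COLOR_RGB2BGR)[y0:y1,x0:x1]
    cv2.imwrite(o,cv2.resize(p,None,fx=k,fy=k,interpolation=cv2.INTER_CUBIC))
crop("top",205,145,335,240,6,"pics/t1.png")
crop("side",195,165,325,262,6,"pics/s1.png")
```

```text
(no output)
```

View pics/t1.png

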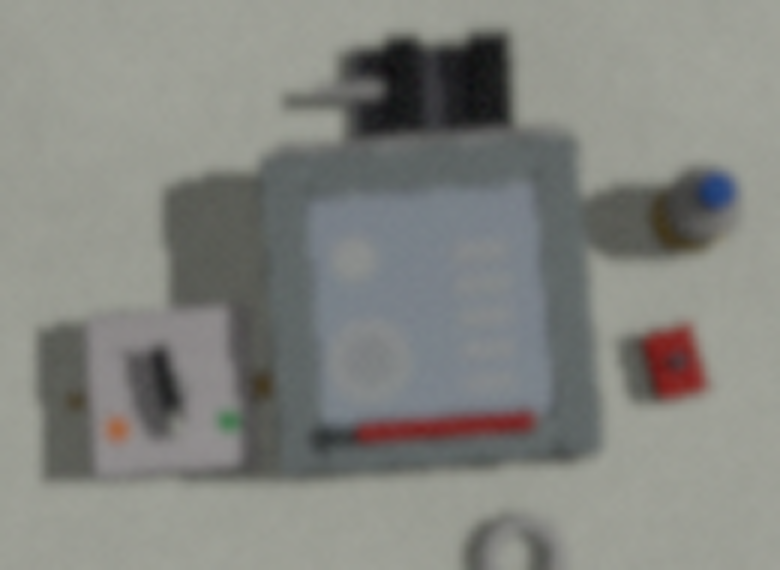

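View pics/s1.png

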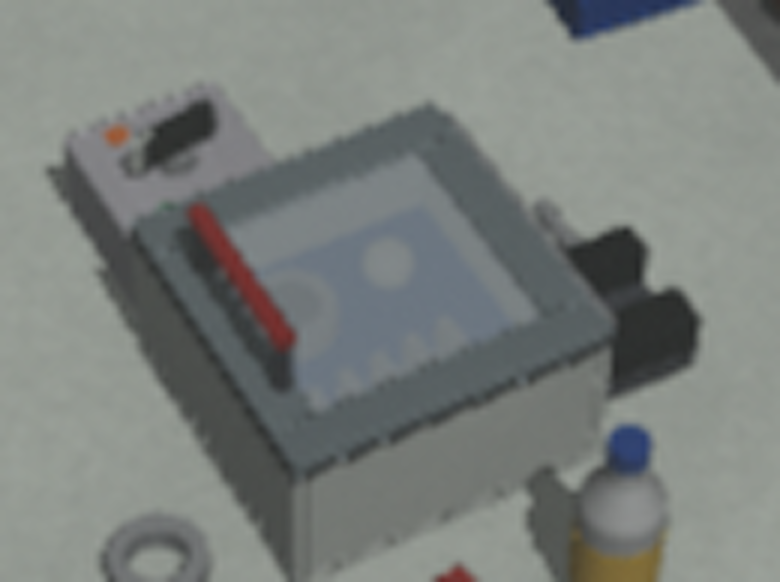

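```bash
cat > h.py <<'E'
import pickle,numpy as np,cv2
d=pickle.load(open("c0.pkl","rb"))
off={"top":(205,145),"side":(195,165)}
def full(n,p,k=6,o=None): 
    o=o or off[n]; return (np.array(p,float)+.5)/k-.5+np.array(o)
def ray(n,uv,c=None):
    c=c or d[n]; R=np.array(c["R"]);t=np.array(c["t"])
    v=R.T@np.array([(uv[0]-c["cx"])/c["fx"],(uv[1]-c["cy"])/c["fy"],1]); return -R.T@t,v
def atz(n,uv,z,c=None):
    o,v=ray(n,uv,c); return o+v*(z-o[2])/v[2]
def tri(a,b,ca=None,cb=None):
    o1,v1=ray("top",a,ca);o2,v2=ray("side",b,cb)
    s=np.linalg.lstsq(np.stack([v1,-v2],1),o2-o1,rcond=None)[0]
    p,q=o1+s[0]*v1,o2+s[1]*v2; return (p+q)/2,np.linalg.norm(p-q)
def proj(n,X,c=None):
    c=c or d[n];p=np.array(c["R"])@np.array(X)+np.array(c["t"]);return np.array([c["fx"]*p[0]/p[2]+c["cx"],c["fy"]*p[1]/p[2]+c["cy"]])
E
python3 - <<'E'
from h import *
np.set_printoptions(precision=4,suppress=True)
for nm,n,p,z in [("green","top",(229,420),.07),("orange","top",(118,429),.07),("orange","side",(117,135),.07),("green","side",(168,207),.07),
 ("hL","top",(358,434),.165),("hR","top",(535,422),.165),("hL","side",(200,212),.163),("hR","side",(287,340),.163),
 ("barback","top",(157,348),.106),("barfront","top",(176,412),.106),("barback","side",(203,107),.106),("barfront","side",(155,155),.106),("nosetop","top",(177,424),.1),
 ("FL","top",(285,475),.11),("FR","top",(603,455),.11),("BR","top",(578,135),.11),("BL","top",(262,150),.11),
 ("FL","side",(135,222),.11),("FR","side",(303,475),.11),("BR","side",(612,325),.11),("BL","side",(432,105),.11)]:
    print(nm,n,atz(n,full(n,p),z))
E
```

```text
green top [0.5024 0.0445 0.07  ]
orange top [0.4961 0.1183 0.07  ]
orange side [0.498 0.122 0.07 ]
green side [0.5046 0.0515 0.07  ]
hL top [ 0.4879 -0.0387  0.165 ]
hR top [ 0.4958 -0.1497  0.165 ]
hL side [ 0.4914 -0.0397  0.163 ]
hR side [ 0.4993 -0.1477  0.163 ]
barback top [0.547  0.0909 0.106 ]
barfront top [0.5052 0.0781 0.106 ]
barback side [0.5448 0.0901 0.106 ]
barfront side [0.5023 0.0638 0.106 ]
nosetop top [0.4978 0.0777 0.1   ]
FL top [0.4643 0.0069 0.11  ]
FR top [ 0.4779 -0.1996  0.11  ]
BR top [ 0.6888 -0.1855  0.11  ]
BL top [0.6778 0.0229 0.11  ]
FL side [0.4697 0.0137 0.11  ]
FR side [ 0.4861 -0.1999  0.11  ]
BR side [ 0.6938 -0.1726  0.11  ]
BL side [0.6746 0.031  0.11  ]
```

Run:
```python
from workcell import bot
from scipy.spatial.transform import Rotation as R
import numpy as np
s=bot.read_state();M=R.from_rotvec(s["tcp_rot"]).as_matrix();print(M.round(3));print(np.degrees(np.arctan2(M[1,2],M[0,2])),s["q"],s["time"])
```

```text
[[-0.963 -0.001  0.269]
 [-0.269  0.002 -0.963]
 [-0.    -1.    -0.002]]
-74.37193490098562 [-1.33492285e+00  2.64696239e-01  1.60526709e+00 -1.87757380e-05
  1.27370908e+00 -3.68821350e-02] 0.1
```

```bash
python3 -m jog '[[20,45,0,0,50],[45,100,0,0,50],[75,155,0,0,50],[105,210,0,0,50],[135,265,0,0,50],[165,320,0,0,50],[195,375,0,0,50],[220,430,0,0,50],[245,485,0,0,50],[270,535,0,0,50]]' 20
python3 -m jog '[[20,50,0,0,40],[40,100,0,0,40],[60,150,0,0,40],[69,190,-20,0,40],[69,198,-50,0,40],[69,198,-80,0,40],[69,198,-96,0,40],[69,198,-96,0,40],[69,198,-96,0,40],[69,198,-96,0,40]]'
cat > cap.py <<'E'
import sys
from h import *
from workcell import bot
tag=sys.argv[1]
dd={}
for n in("top","side"):
    c=bot.read_camera(n);dd[n]=c
    o=off[n];p=cv2.cvtColor(c["pixels"],cv2.COLOR_RGB2BGR)[o[1]:o[1]+97,o[0]:o[0]+130]
    cv2.imwrite(f"pics/{n}_{tag}.png",cv2.resize(p,None,fx=6,fy=6,interpolation=cv2.INTER_CUBIC))
s=bot.read_state();print(s["time"],s["tool_pos"],s["tcp_rot"],s["wrist_force"],s["width"],s["q"])
E
python3 cap.py a
```

```text
time: 1.35
tool_pos: [0.4521, -0.1129, 0.2561]
tcp_rot: [-0.285, 2.075, -2.075]
wrist_force: [0.6, -0.1, 0.6]
width: 0.588
time: 2.6
tool_pos: [0.522, 0.0828, 0.1619]
tcp_rot: [-0.281, 2.075, -2.075]
wrist_force: [1.0, 0.6, 0.8]
width: 0.468
2.7 [0.52165878 0.08288996 0.16149837] [-0.28215047  2.07470317 -2.07476848] [-0.180998   -0.77716854 -0.12496528] 0.4690844114337941 [1.10405579e-01 6.63066921e-02 2.01621195e+00 2.90997051e-05
 1.05688674e+00 1.40869185e+00]
```

View pics/side_a.png

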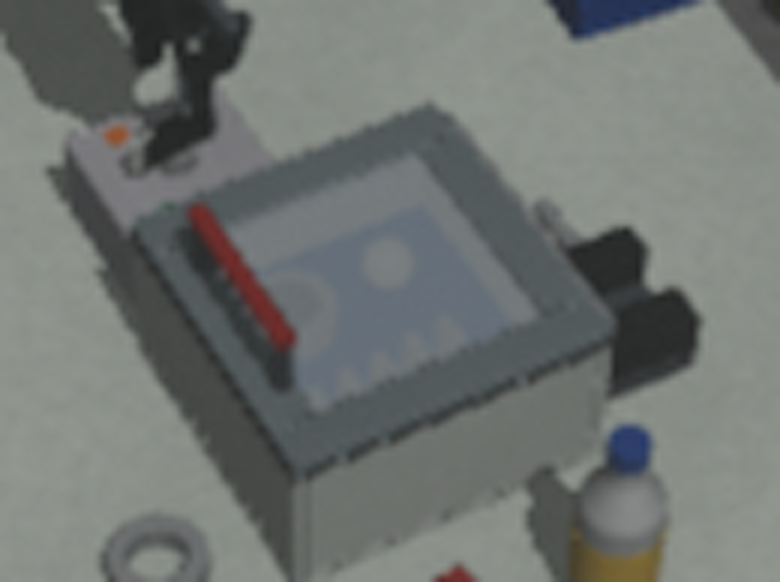

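View pics/top_a.png

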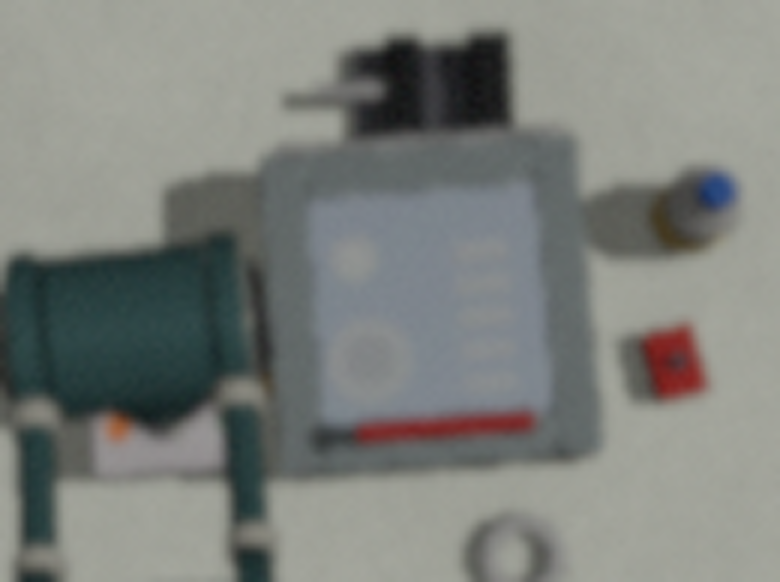

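Side view: fingers straddle the black grip around (180,130), and nothing blocks the way down. Next, descend and close.

```bash
python3 -m jog '[[0,0,-15,0,40],[0,0,-30,0,40],[0,0,-45,0,40],[0,0,-58,0,40],[0,0,-58,0,40],[0,0,-58,0,0],[0,0,-58,0,0],[0,0,-58,0,0],[0,0,-58,0,0],[0,0,-58,0,0]]' 25
python3 cap.py b
```

```text
time: 3.95
tool_pos: [0.5208, 0.0833, 0.1024]
tcp_rot: [-0.285, 2.076, -2.075]
wrist_force: [-0.4, 3.9, -1.3]
width: 0.28
4.05 [0.52081715 0.08330844 0.10241441] [-0.28471882  2.07610598 -2.07493583] [-1.31199072  4.07202688 -1.27987838] 0.28004017888762583 [1.11043629e-01 1.36324730e-01 2.06278742e+00 6.92167003e-04
 9.42432253e-01 1.40871405e+00]
```

View pics/side_b.png

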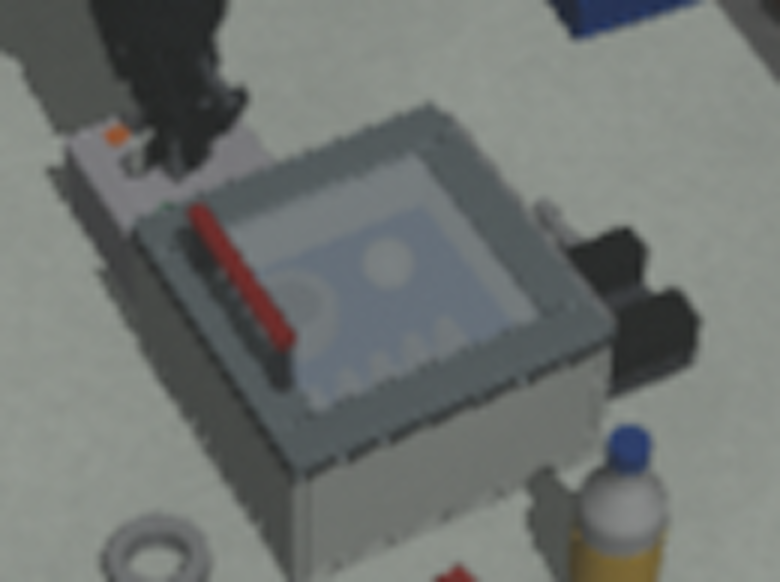

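Opening reads 24 mm, not 12. The fingertips (z≈0.077) are probably pinching the round hub below the bar. I'll reopen, raise 8 mm and close again.

```bash
python3 -m jog '[[0,0,0,0,40],[0,0,0,0,40],[0,0,8,0,40],[0,0,8,0,0],[0,0,8,0,0],[0,0,8,0,0],[0,0,8,0,0],[0,0,8,0,0],[0,0,8,0,0],[0,0,8,0,0]]' 25
python3 cap.py c
```

```text
time: 5.3
tool_pos: [0.5213, 0.0835, 0.1111]
tcp_rot: [-0.283, 2.076, -2.074]
wrist_force: [-1.6, 2.6, 6.2]
width: 0.134
5.4 [0.52131799 0.08352117 0.11113184] [-0.28348131  2.07592718 -2.07431461] [-2.1194126   2.17672869  6.09259395] 0.13428373962630277 [1.11193965e-01 1.25414326e-01 2.05633660e+00 9.74297711e-04
 9.58755105e-01 1.40879636e+00]
```

View pics/side_c.png

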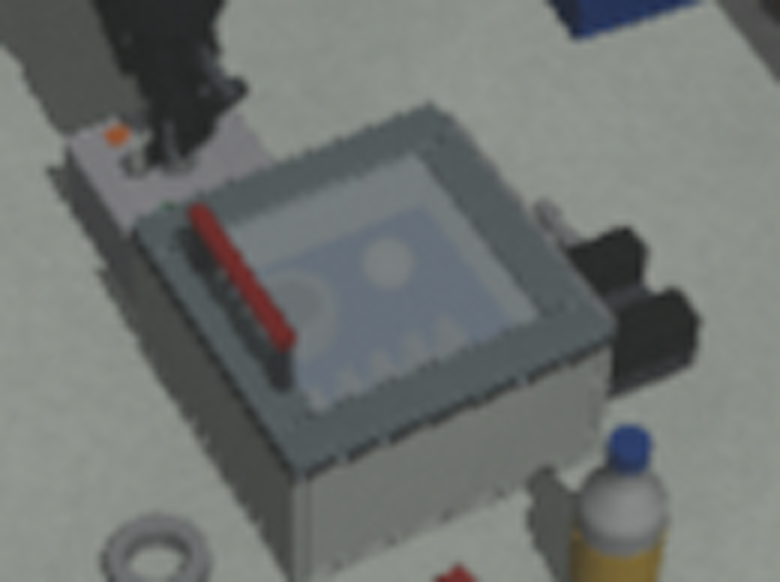

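Opening is 11.5 mm, so the bar is gripped. Bar is at 15.7° in world, and the dot lies at about 64°, so turn +48°.

```bash
python3 -m jog '[[0,0,0,7,0],[0,0,0,14,0],[0,0,0,21,0],[0,0,0,28,0],[0,0,0,35,0],[0,0,0,42,0],[0,0,0,48,0],[0,0,0,48,0],[0,0,0,48,0],[0,0,0,48,0]]' 30
python3 -m jog '[[0,0,0,0,40],[0,0,0,0,40],[0,0,30,0,40],[0,0,70,0,40],[0,0,110,0,40],[0,-40,130,0,40],[0,-100,130,0,40],[-30,-160,130,0,40],[-30,-178,130,8,40],[-30,-178,130,16,40]]'
python3 cap.py e
```

```text
time: 6.65
tool_pos: [0.5223, 0.0823, 0.1112]
tcp_rot: [-0.952, 1.538, -1.542]
wrist_force: [2.8, -4.5, 4.5]
width: 0.136
time: 7.9
tool_pos: [0.4896, -0.0964, 0.2395]
tcp_rot: [-1.12, 1.342, -1.339]
wrist_force: [-0.2, 0.3, -0.0]
width: 0.462
8.0 [ 0.48999872 -0.0951429   0.23947358] [-1.11820877  1.34395777 -1.34072117] [-0.61581041 -0.64314099 -0.38893819] 0.4731447472285395 [-2.42012919e-01 -5.91780744e-02  1.98990427e+00  5.34698238e-04
  1.21279875e+00 -5.99524919e-02]
```

View pics/side_e.png

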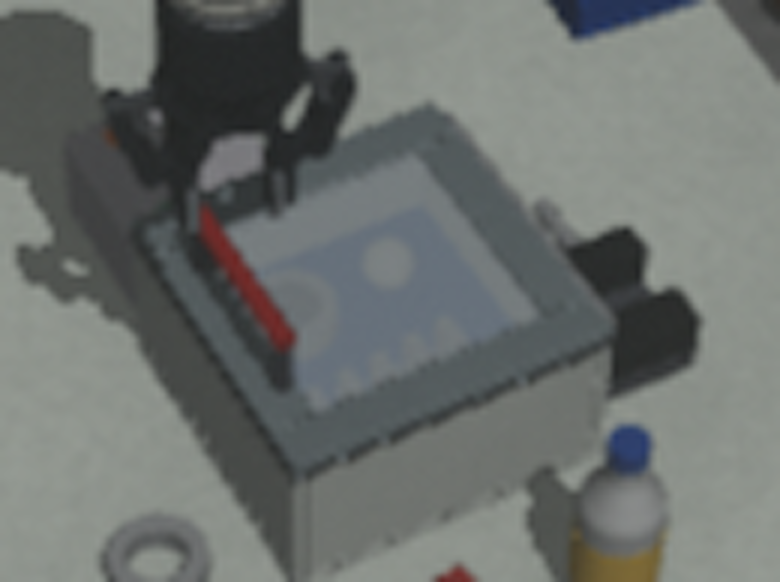

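View pics/top_e.png

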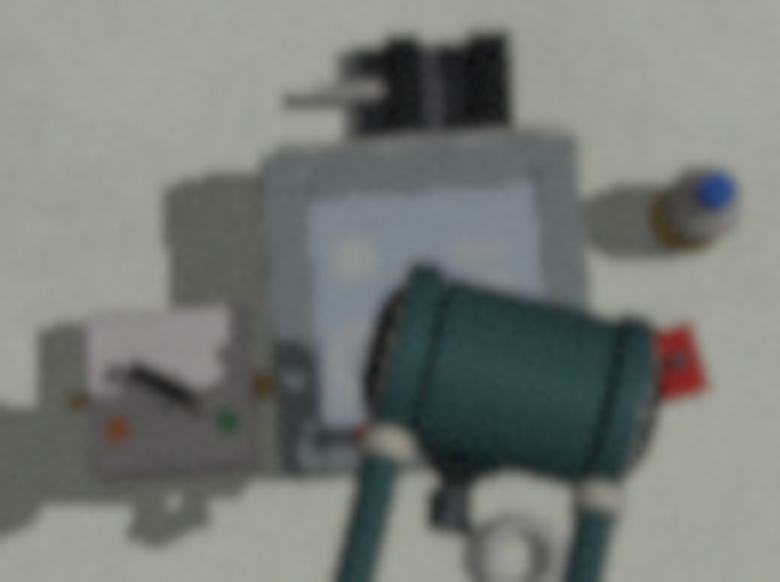

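Top view: bar now runs from (130,367) to about (203,408) toward the green dot at (228,420). I'll check it numerically.

Run:
```python
from workcell import bot
from h import *
c=bot.read_camera("top");pickle.dump(c,open("ct.pkl","wb"))
p=cv2.cvtColor(c["pixels"],cv2.COLOR_RGB2BGR)[192:232,214:260]
cv2.imwrite("pics/zv.png",cv2.resize(cv2.convertScaleAbs(p,alpha=1.5),None,fx=14,fy=14,interpolation=cv2.INTER_CUBIC))
hsv=cv2.cvtColor(c["pixels"],cv2.COLOR_RGB2HSV)
for nm,lo,hi in(("green",45,85),("orange",5,20)):
    m=(hsv[...,0]>=lo)&(hsv[...,0]<=hi)&(hsv[...,1]>90)
    m[:192]=0;m[232:]=0;m[:,:214]=0;m[:,256:]=0
    v,u=np.nonzero(m);w=hsv[...,1][m].astype(float)
    uv=((u*w).sum()/w.sum(),(v*w).sum()/w.sum()) if len(u) else None
    print(nm,len(u),uv,uv and atz("top",uv,.07))
# grip black pixels
for z,th in((.106,35),(.1,45)):
    g=cv2.cvtColor(c["pixels"],cv2.COLOR_RGB2GRAY).astype(float)
print(np.round(g[200:220,220:246]).astype(int))
for px in((130,367),(203,408)): print(atz("top",full("top",px),.106))
ax=np.array([.5215,.083]);th=np.radians(63.7);print("predicted nose px",proj("top",[*(ax-.034*np.array([np.cos(th),np.sin(th)])),.1]),"axis",proj("top",[*ax,.106]))
```

```text
green 0 None None
orange 11 (np.float64(227.98217054263566), np.float64(214.81627906976743)) [0.50125833 0.10348145 0.07      ]
[[134 140 142 140 142 142 143 140 141 142 141 142 142 141 142 140 142 143
  144 142 141 139 128 103  86  82]
 [133 141 142 142 141 142 142 141 141 141 142 142 141 142 142 142 141 141
  142 141 141 135 122 101  87  83]
 [135 141 141 142 141 141 141 141 139 140 142 141 141 141 142 142 140 140
  140 142 135 124 112  95  84  82]
 [134 141 141 139 141 140 137 137 137 139 140 140 141 141 142 140 142 143
  143 139 131 112  98  89  87  84]
 [134 141 139 136 135 133 129 124 125 130 137 140 142 142 143 142 143 144
  144 141 132 112  92  87  84  85]
 [133 140 132 124 119 117 110  99  98 112 124 132 136 139 142 142 143 144
  144 143 137 118  96  84  84  83]
 [130 133 120 105  99  95  83  68  62  79  96 110 121 128 133 139 142 144
  143 143 138 123 101  86  85  84]
 [129 129 111  95  87  81  65  49  38  47  59  77  90 105 118 129 136 142
  141 138 130 115  97  86  84  83]
 [129 127 112  98  94  83  72  60  50  44  33  44  56  73  89 106 121 131
  130 123 114 100  91  86 
[... 657 characters left out ...]
  82]
 [ 84  82  80  75  73  73  80  84  85  83  85  87  84  83  84  85  85  84
   81  84  81  70  62  61  70  84]
 [ 83  82  80  73  68  69  78  86  85  85  85  87  84  85  85  87  85  85
   85  86  85  76  71  72  76  83]
 [ 83  83  80  73  72  73  78  82  86  85  84  84  85  86  86  85  87  85
   88  86  87  84  81  80  82  84]
 [ 84  85  81  80  75  79  82  87  85  85  86  88  85  86  87  87  86  87
   87  86  85  86  85  85  86  86]
 [ 86  85  83  83  81  83  83  85  85  86  86  87  86  85  89  86  88  87
   83  86  87  88  87  87  88  87]]
[0.53452776 0.10838711 0.106     ]
[0.50788714 0.06054365 0.106     ]
predicted nose px [240.51343989 213.0632153 ] axis [232.70351007 209.09039942]
```

View pics/zv.png

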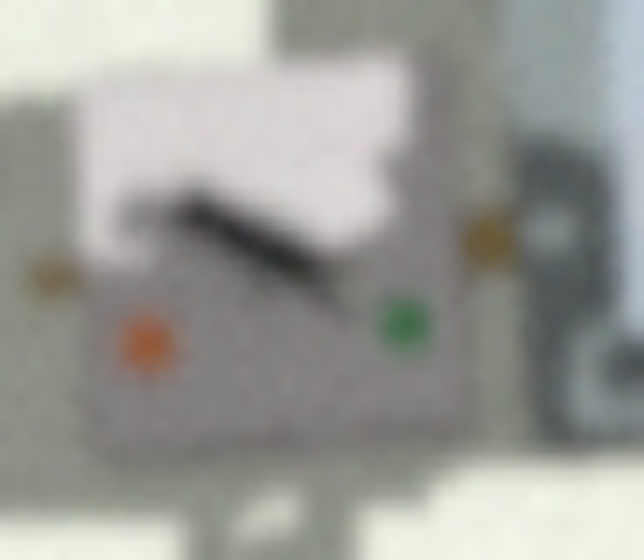

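The bar reads about 61° from the picture and 63.7° from the gripper. The green dot is at about 64°, so the error is within about 3° against a 12° tolerance. Now the handle: turn +14°, shift +3 mm in x, go down 72 mm.

```bash
python3 -m jog '[[2,0,0,7,40],[3,0,0,14,40],[3,0,-20,14,40],[3,0,-40,14,40],[3,0,-60,14,40],[3,0,-72,14,40],[3,0,-72,14,40],[3,0,-72,14,0],[3,0,-72,14,0],[3,0,-72,14,0]]' 80
python3 -m jog '[[0,0,0,0,0],[0,0,0,0,0],[0,0,0,0,0],[0,0,0,0,0],[0,0,0,0,0],[0,0,0,0,0],[0,0,0,0,0],[0,0,0,0,0],[0,0,0,0,0],[0,0,0,0,0]]'
python3 cap.py f
```

```text
time: 9.3
tool_pos: [0.4941, -0.0951, 0.1693]
tcp_rot: [-1.238, 1.162, -1.163]
wrist_force: [-2.0, 0.3, 4.1]
width: 0.136
time: 10.55
tool_pos: [0.4941, -0.0951, 0.1692]
tcp_rot: [-1.238, 1.162, -1.163]
wrist_force: [-2.6, 0.8, 6.0]
width: 0.136
10.65 [ 0.49409843 -0.0951242   0.16923923] [-1.23812965  1.16165839 -1.16294072] [-3.59090828  1.17062664  5.95181365] 0.1339685431239415 [-2.39668323e-01  1.09447658e-02  2.05814114e+00 -5.62678442e-05
  1.07166759e+00 -3.03053801e-01]
```

View pics/side_f.png

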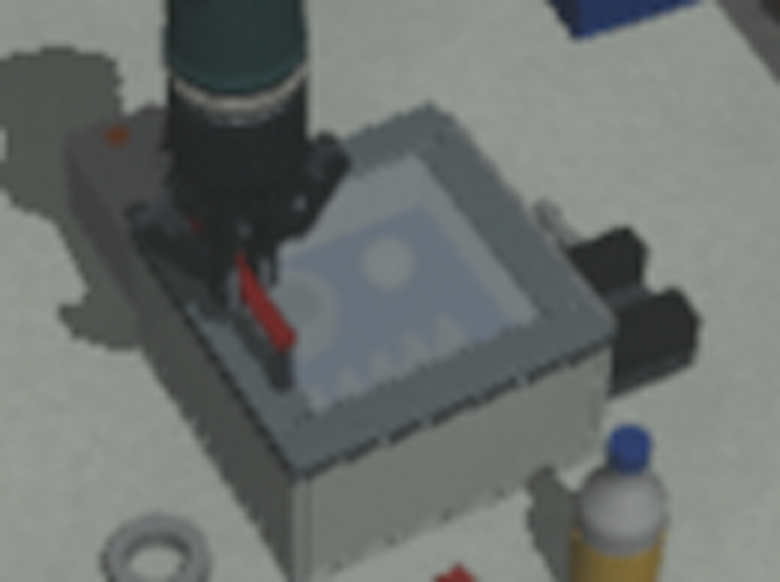

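Opening is 11.4 mm and the bar sits between the fingers at about (245,265), lid shut. First a small pull along the lid's arc.

```bash
python3 -m jog '[[0,0,2,0,0],[1,0,4,0,0],[2,0,6,0,0],[2,0,8,0,0],[3,0,10,0,0],[3,0,10,0,0],[3,0,10,0,0],[3,0,10,0,0],[3,0,10,0,0],[3,0,10,0,0]]' 80
python3 cap.py g
```

```text
time: 11.9
tool_pos: [0.4956, -0.095, 0.1751]
tcp_rot: [-1.241, 1.165, -1.16]
wrist_force: [5.6, -2.7, -18.0]
width: 0.137
12.0 [ 0.49563699 -0.09497678  0.17510643] [-1.24058976  1.16506425 -1.16043992] [  5.76197061  -2.29232672 -18.18447151] 0.13101767047536594 [-2.38425717e-01  1.03257263e-02  2.04699527e+00 -4.68274461e-04
  1.08763438e+00 -3.01579436e-01]
```

View pics/side_g.png

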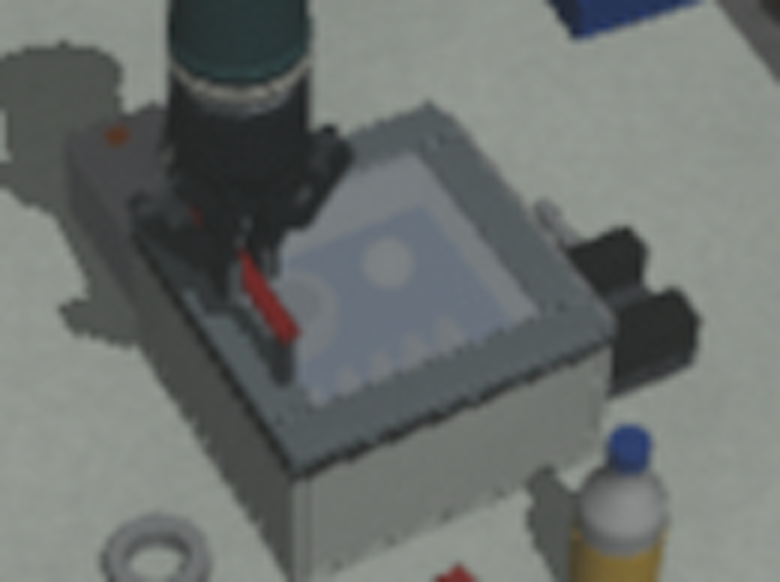

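The lid has started up (about 6 mm at the bar, 18 N), and the grip holds. Continue along the arc to about 0.25 rad.

```bash
python3 -m jog '[[2,0,4,0,0],[3,0,8,0,0],[5,0,13,0,0],[7,0,18,0,0],[9,1,22,0,0],[11,1,27,0,0],[13,1,31,0,0],[15,1,34,0,0],[15,1,34,0,0],[15,1,34,0,0]]' 80
python3 cap.py i
```

```text
time: 13.25
tool_pos: [0.5113, -0.0938, 0.2139]
tcp_rot: [-1.239, 1.163, -1.162]
wrist_force: [-8.8, 0.8, 1.1]
width: 0.135
13.35 [ 0.5113325  -0.09380397  0.21390567] [-1.23865025  1.16332879 -1.16190583] [-7.51846863  0.84691295  1.62520283] 0.13233061622841377 [-2.29472279e-01  1.79679786e-03  1.97941801e+00  2.17958619e-04
  1.16122994e+00 -2.92691835e-01]
```

View pics/side_i.png

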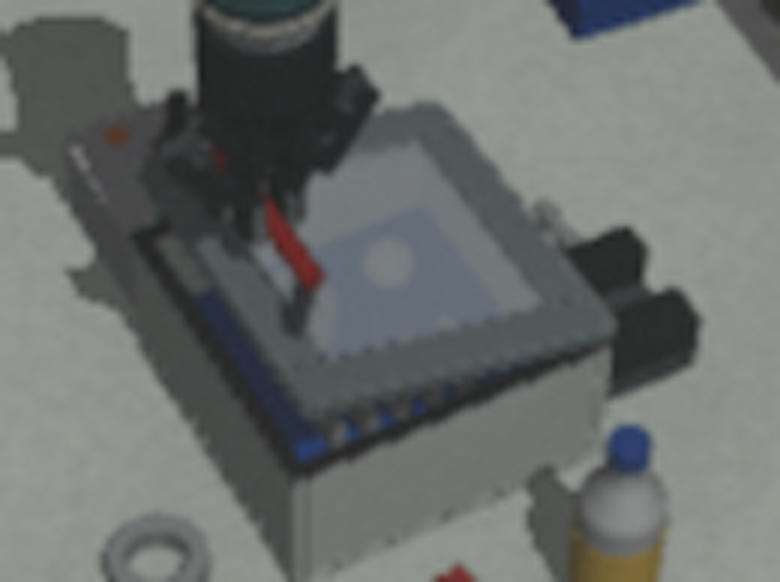

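View pics/top_i.png

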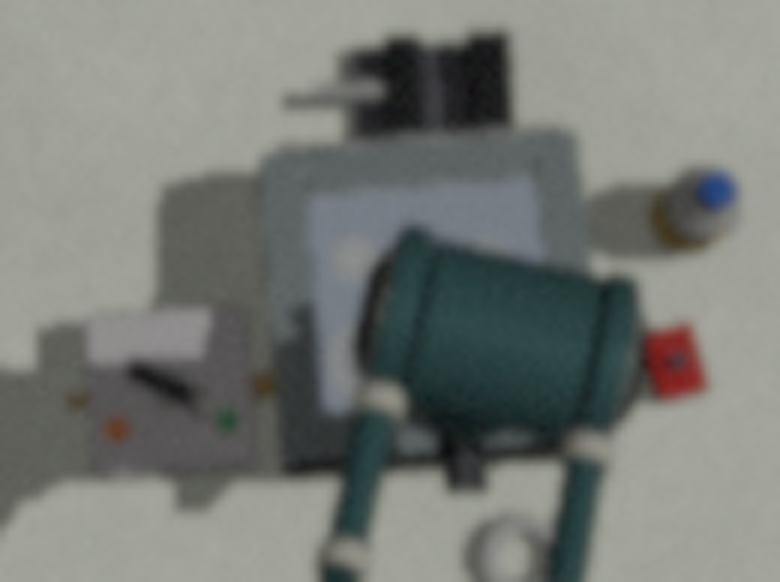

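Side view: lid ajar with the front edge clear and the bar still in the fingers, right end at about (313,278). Top view: stopcock unchanged. I'll settle for one call and check the angle from the bar end.

```bash
python3 -m jog '[[0,0,0,0,0],[0,0,0,0,0],[0,0,0,0,0],[0,0,0,0,0],[0,0,0,0,0],[0,0,0,0,0],[0,0,0,0,0],[0,0,0,0,0],[0,0,0,0,0],[0,0,0,0,0]]'
python3 cap.py j
python3 - <<'E'
from h import *
c=np.array([.577,-.089]);x=np.array([.9975,.07]);y=np.array([-.07,.9975])
for th in(0,.15,.2,.25,.3,.36):
    bx=.107-.190*np.cos(th)+.052*np.sin(th);bz=.109+.052*np.cos(th)+.19*np.sin(th)
    p=[*(c+bx*x-.056*y),bz];uv=proj("side",p);print(th,(uv+.5-np.array(off["side"]))*6-.5,bz)
E
```

```text
time: 14.6
tool_pos: [0.5113, -0.0938, 0.2139]
tcp_rot: [-1.239, 1.163, -1.162]
wrist_force: [-8.7, 1.1, 0.8]
width: 0.131
14.7 [ 0.51135051 -0.0938044   0.21390063] [-1.2386054   1.16326981 -1.16194315] [-8.42249889  1.03444027  0.92067196] 0.133376659107422 [-2.29471712e-01  1.79047561e-03  1.97943404e+00  2.29396926e-04
  1.16114868e+00 -2.92699717e-01]
0 [287.26020225 346.72010488] 0.161
0.15 [303.07770625 307.74231303] 0.18880934122265805
0.2 [309.90433599 294.41636857] 0.1977106348988062
0.25 [317.48780394 280.98879841] 0.2063901981873129
0.3 [325.81140026 267.5003335 ] 0.21482633670018603
0.36 [336.74862983 251.29245671] 0.2245987391535197
```

View pics/side_j.png

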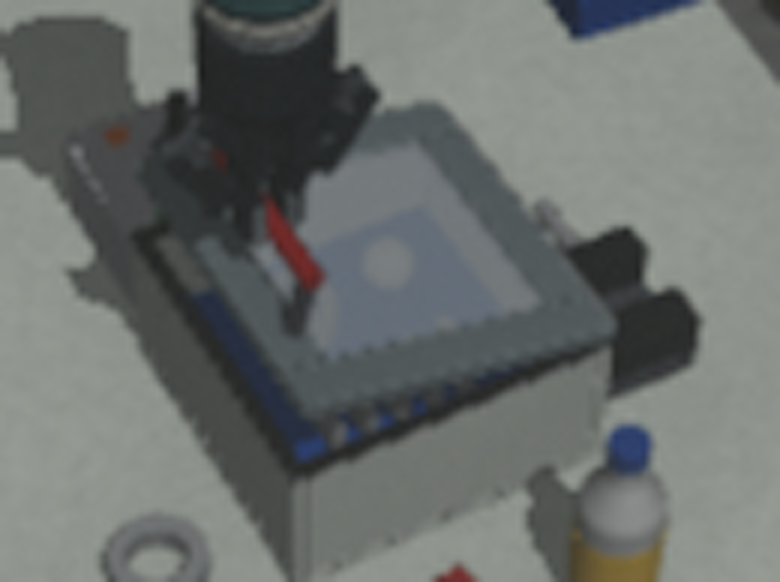

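Bar end at about (314,282) matches 0.24–0.25 rad. Pose and force did not change over 1.25 s.

Run:
```python
from workcell import bot
print(bot.finish_job())
s=bot.read_state();print(s["time"],s["tool_pos"],s["width"])
```

```text
the job is handed in; nothing more can be done
None
the job is handed in; nothing more can be done
```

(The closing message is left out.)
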